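# Work the tight transport bung out of a face mill and bin it

### The arm

A 7-joint arm with a two-finger parallel gripper is mounted at the origin on the work surface. World frame = base frame: x ahead of the robot, y to its left, z up, the work surface at z = 0. Lengths are in m, angles in rad, forces in N, time in s.
With the tool pointing down it reaches from about 0.425 to 0.825 m from the base axis. Payload 3.6 kg.
Tool frame: the origin (TCP) lies midway between the tips of the shut fingers; the grasp point (between the pads) lies 19 mm behind it; z points along the fingers, x is the direction in which the jaws open and shut, and the axes are right-handed (so a half turn about z gives the same grasp; the last joint's range is limited). The gripper opens to 85 mm and grips with 20 to 120 N. Pads are 22 mm wide; open, the fingers measure 114 mm over their backs; the gripper's body (76 mm by 85 mm) begins 54 mm behind the grasp point. The pads swing forward as they close: fully open they stand 13 mm farther back than shut.
Start: joints at [1.218, 0.615, -0.013, 1.423, 0.008, 1.103, -0.04], TCP at [0.209, -0.616, 0.231] pointing down, gripper open.
Joint ranges: [-3.12, 3.12], [-0.3, 2.06], [-1.34, 1.32], [0.26, 2.42], [-1.36, 4.5], [0.01, 1.98], [-2.84, 2.84]. Speed limits (rad/s): [2.79, 2.79, 3.14, 3.14, 3.14, 3.14, 3.14].

### API

Orientations are given as a unit quaternion [x, y, z, w].
In Python, from cell import manip, get_image, silhouettes gives the robot as it stands. The module is installed in compiled form; this text tells all that it offers.
- The arm moves only by the shell command python3 -m inch 'ROWS' [OPENING]. ROWS is JSON, a list that holds one entry, the list of rows, each a list of 6 numbers: the shift along the world's x, y, z in m, then the turn, a rotation vector about the world's x, y, z in rad. In form: [[[dx, dy, dz, rx, ry, rz], ...]]. A call has 1 to 5 rows; each row shifts and turns the commanded pose from where the row before left it; what a row does not reach is not made up. A row lasts 1/8 s, in which the tool goes at most 62.5 mm and 10.7 degrees, less where a joint would pass 70% of its speed; a pose out of reach is approached as far as the arm can. A call is refused whole if a number of a shift passes 0.0625 or a number of a turn 0.188, either way. A call with a gripper value outside its range is refused whole. OPENING is the finger opening in m, from 0 to 0.0854, set as the call begins (- or left out, the last holds). The fingers move at their own pace and stop on an object; the grip force is fixed at half the most. Time passes only in rows, so rows that do not move let the fingers close. It gives the time, the measured TCP pose, the force and the opening at its end, in the units of the state.
- manip.state(): the state, without advancing time (a new reading comes with each control period).
- get_image(name): name is "side" or "top"; returns a dict with "frame" (400x640x3 uint8, red, green, blue), "fx", "fy", "cx", "cy" (pixels), "R" (3x3) and "t" (3): a world point X has camera coordinates R X + t. Camera axes: x right, y down, z forward; pixel columns grow to the right and rows downward; lengths in m; the calibration is good to about 2 mm. A picture is of the moment at which its call begins. There is no depth.
- manip.finish_job(): hands the job in, once; it reports no verdict.
Trained networks look in the newest picture that a camera, given by its name, has taken for a name from the list of things; names that differ only in an ending like _2 or _b are one class to them, and where a whole thing is asked for, a point or a joint stands for the part that bears it (a point fixed in the world has none). Each returns a list of dicts, best first, with "score" (0 to 1); they miss things now and then, are a little off and sometimes report something else, mostly with a low value. They report only what shows in the picture. A call takes as long as a camera call. They do not tell look-alikes from the thing itself.
- silhouettes(camera, label): "region" (400x640 bool, what is visible of it) and "pixel" ([column, row] in pixels, amid what is visible of it).
The state is a dict: "time": time; "joints": joint angles; "joint_velocities": joint speeds; "tau": joint torques, N m; "position": TCP position; "ee_rot": TCP orientation; "contact_force": force on the tool from outside, world axes, zero at the start; "torque": the same for the moment, N m; "opening": finger opening in m.
Only numpy, scipy, OpenCV 4.12 (cv2) and the standard library are available. Lean on these libraries where they do the work, as an engineer would, in place of code of your own. Each camera call takes 0.05 s, during which the arm holds its last target.

### The job

One of the face mills on the mat still has its yellow transport bung pressed tight in its bore. Take the bung by its tab, feel which way it gives, and rock it side to side that way while easing it straight up until it is right out. It binds across one hidden diameter: pulled hard without rocking, or rocked the wrong way, it brings the whole cutter up with it, and the cutter must stay standing on the mat where it is, not lifted, tipped or dragged about. Put the bung in the red bin and leave the other things on the mat alone.

Things in the scene. Friction and masses are not known exactly. Their poses are not given: they have to be found in the camera images.
- bung: Yellow plastic-coated transport bung, 240 g, pressed tight into the bore of 'cutter'. Origin: centre of the underside of its round flange (52 mm wide, 5 mm thick); z up out of the bore. Below it a 31 mm plug reaches 29 mm down, and two lugs at +x and -x (13 mm wide, 8 mm deep) sit in the cutter's drive slots, so it cannot be twisted. At the start the flange is level, 2 to 5 mm clear of the cutter's back face.
- bung_tab (a point): Middle of the bung's upright flat grip tab, on its axis, 25 mm above the bung's origin; axes as the bung's. The tab is 36 mm wide along x, 12 mm thick along y, and reaches from 5 to 40 mm above the bung's origin. Hold it firmly. Near the mouth the lips spring out and push the bung up; it is free once they are 5 mm above the cutter's back face.
- bung_lips (a point): Point on the bung's axis 19 mm below its origin, amid its rubber lips, 14 to 17 mm deep in the bore. Two opposite lips bind, along a level line, hidden and new each time. Straight pull: 40 to 60 N, over the cutter's weight. Swung 0.1 to 0.13 rad to and fro about this point so that the tab's top sways along that line (1 N m), it climbs 1 to 2 mm a swing at under 15 N; swayed across it, it stays stuck.
- cutter: Steel shell face mill, 125 mm wide, 63 mm high, about 2.8 kg, standing loose on its brass-coloured inserts, back face up, with the bung in its 40 mm bore. Origin: centre of its underside (on the mat, 4 mm above the bench); z up. Its back face, 88 mm wide, is 63 mm above the origin; two drive slots, 16 mm wide and 9 mm deep, cross it along +x and -x.
- red_bin: Red open-topped picking bin, fixed, 150 mm along x, 110 mm along y, walls 4 mm thick and 75 mm high, but only 38 mm high along the front (-x) third. Origin: centre of its underside, on the mat; inner floor 4 mm above it.
- black_bin: Black picking bin of the same size as the red one, fixed; bystander. Origin: centre of its underside.
- twin: Face mill like the cutter, same size, its bore empty; bystander. Origin: centre of its underside.
- arbor: Small face mill, teeth up, on its arbor in a black pot, 86 mm wide and 128 mm high; bystander. Origin: centre of its underside.
- hex_key: T-handle hexagon key with a red grip, lying, 160 mm long, up to 21 mm high; bystander. Origin near its middle, on the mat.
- insert_box: Flat blue box of cutting inserts, 75 x 50 x 22 mm; bystander. Origin: centre of its underside.
- paste: White bottle of assembly paste, 42 mm wide, 105 mm high, orange cap; bystander. Origin: centre of its underside.
- brush: Bench brush with a wooden handle, 190 mm long, lying; bystander. Origin on its underside.
Mind the look-alikes: they are no part of the job. Leave any pink look-alike of the cutter alone.

How it is judged:
By the outcome, as a careful person would: the job done as asked, in the order asked, and still so for the second after the job is handed in, with the robot touching nothing.
It also fails if it takes over 72 s, if anything falls off the work surface, if the arm or the gripper's body presses on something with over 40 N, if the wrist force passes 120 N, or if a joint passes its speed limit or range.

## Working session

There is one attempt and no reset: what is moved stays moved. The work goes in short steps, Python scripts to look and compute and a shell command to move; the robot and the scene stay as the last step left them, time stands still between calls to the robot, and variables do not carry over. Pictures are saved under pics/ and viewed, and the job is handed in when it is done.

```bash
mkdir -p pics; cat > h.py <<'E'
import numpy as np, cv2
from cell import manip, get_image, silhouettes
def save(im,name,crop=None,scale=1):
    f=im["frame"]
    if crop: f=f[crop[1]:crop[3],crop[0]:crop[2]]
    f=cv2.resize(f,None,fx=scale,fy=scale,interpolation=cv2.INTER_CUBIC)
    cv2.imwrite("pics/"+name,f[:,:,::-1])
def ray(im,px):
    R=np.array(im["R"]);t=np.array(im["t"])
    d=R.T@np.array([(px[0]-im["cx"])/im["fx"],(px[1]-im["cy"])/im["fy"],1.])
    return -R.T@t,d
def atz(im,px,z):
    c,d=ray(im,px);return c+d*(z-c[2])/d[2]
def proj(im,X):
    p=np.array(im["R"])@np.array(X)+np.array(im["t"])
    return np.array([im["fx"]*p[0]/p[2]+im["cx"],im["fy"]*p[1]/p[2]+im["cy"]])
E
python3 - <<'E'
from h import *
for c in ["top","side"]:
    im=get_image(c);save(im,c+"0.png")
    print(c,im["fx"],ray(im,(320,200)))
    for l in ["bung","bung_tab","cutter","red_bin"]:
        for r in silhouettes(c,l)[:3]:
            ys,xs=np.nonzero(r["region"]);print(l,round(r["score"],2),r["pixel"],len(xs),xs.min(),xs.max(),ys.min(),ys.max())
s=manip.state();print({k:np.round(v,3) for k,v in s.items()})
E
```

```text
top 436.81080566097796 (array([ 0.30278196, -0.009321  ,  1.22800877]), array([ 0.17926546,  0.00402379, -0.98396852]))
bung 0.58 [431.5, 172.0] 280 419 437 166 184
bung_tab 0.74 [427.9, 175.0] 310 418 437 166 185
cutter 0.87 [425.4, 182.6] 1196 402 447 157 201
cutter 0.59 [411.0, 309.6] 1440 394 439 289 333
red_bin 0.81 [243.2, 222.2] 2652 222 269 191 251
red_bin 0.72 [466.6, 172.1] 669 459 474 149 212
side 394.54191965431244 (array([0.36217802, 0.80823966, 0.62100634]), array([ 0.13260351, -0.85252279, -0.50594159]))
bung 0.45 [303.7, 164.9] 203 296 311 157 173
cutter 0.77 [303.9, 182.7] 814 283 322 167 195
cutter 0.58 [321.6, 228.4] 1485 296 342 206 247
cutter 0.56 [417.0, 197.7] 1045 399 438 181 213
red_bin 0.97 [316.5, 288.7] 4423 280 356 255 322
{'time': np.float64(0.5), 'joints': array([ 1.218,  0.615, -0.013,  1.423,  0.008,  1.103, -0.04 ]), 'joint_velocities': array([-0.   , -0.002,  0.001, -0.   ,  0.001,  0.002, -0.   ]), 'tau': array([-0.0000e+00, -4.6865e+01,  2.5900e-01, -1.7116e+01,  1.0000e-02,
        3.0000e-03, -0.0000e+00]), 'position': array([ 0.209, -0.616,  0.231]), 'ee_rot': array([ 0.813, -0.583, -0.   , -0.   ]), 'contact_force': array([ 0.002, -0.229, -0.61 ]), 'torque': array([-0.002, -0.008,  0.031]), 'opening': np.float64(0.085)}
```

View pics/top0.png

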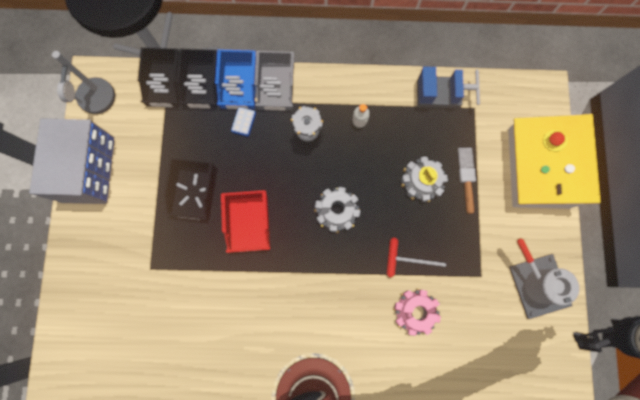

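View pics/side0.png

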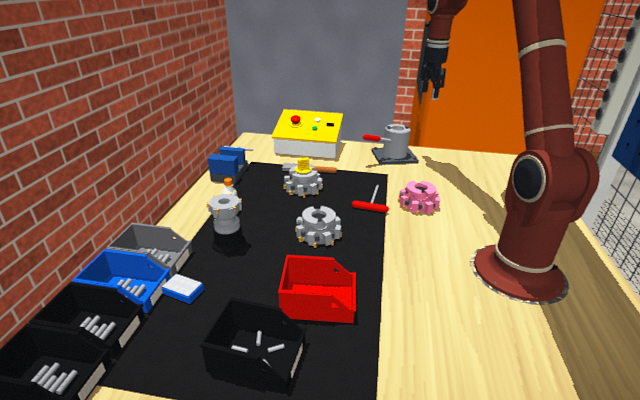

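```bash
python3 - <<'E'
from h import *
im=get_image("top");save(im,"top1.png",(380,130,480,230),6)
for l in ["bung","bung_tab","cutter","red_bin"]:
    for r in silhouettes("top",l)[:2]:
        p=r["pixel"]; z={"bung":.09,"bung_tab":.098,"cutter":.04,"red_bin":.04}[l]
        ys,xs=np.nonzero(r["region"]);(c,sz,a)=cv2.minAreaRect(np.c_[xs,ys].astype(np.float32))
        print(l,p,atz(im,p,z).round(3),c,sz,a)
im2=get_image("side");save(im2,"side1.png",(260,140,360,240),6)
for l in ["bung","bung_tab"]:
    for r in silhouettes("side",l)[:2]:
        p=r["pixel"]; print(l,p,atz(im2,p,.09).round(3))
E
```

```text
bung [430.8, 175.9] [ 0.584 -0.301  0.09 ] (428.0, 175.0) (18.0, 18.0) 90.0
bung_tab [426.0, 176.8] [ 0.579 -0.286  0.098] (428.0, 175.5) (19.0, 18.0) 90.0
bung_tab [243.6, 222.7] [0.444 0.192 0.098] (245.1724395751953, 220.93104553222656) (58.8394660949707, 46.860172271728516) 86.633544921875
cutter [414.0, 309.7] [ 0.23  -0.261  0.04 ] (417.08538818359375, 311.2683410644531) (47.94534683227539, 44.35334777832031) 38.65980911254883
cutter [423.3, 182.9] [ 0.575 -0.292  0.04 ] (423.83575439453125, 179.07662963867188) (44.170291900634766, 43.657676696777344) 19.98310661315918
red_bin [244.3, 219.0] [0.461 0.201 0.04 ] (245.4803466796875, 220.92543029785156) (58.952430725097656, 45.855255126953125) 86.53176879882812
bung [254.3, 346.4] [0.528 0.4   0.09 ]
bung [303.0, 166.1] [ 0.588 -0.281  0.09 ]
bung_tab [299.5, 166.7] [ 0.597 -0.275  0.09 ]
bung_tab [371.9, 204.5] [ 0.364 -0.091  0.09 ]
```

View pics/top1.png

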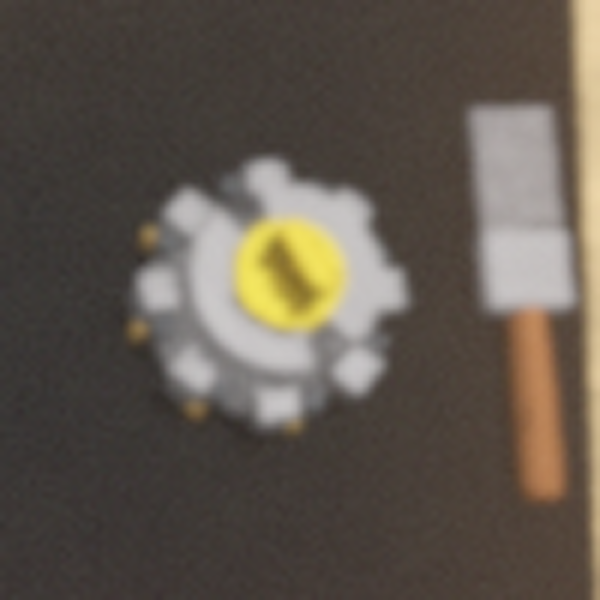

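View pics/side1.png

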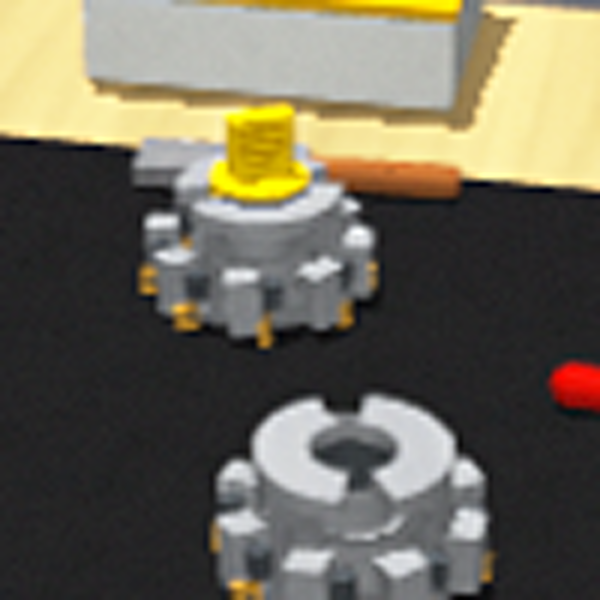

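```bash
cat > fit.py <<'E'
from h import *
im=get_image("top");f=im["frame"]
hsv=cv2.cvtColor(f,cv2.COLOR_RGB2HSV)
m=((hsv[...,0]>20)&(hsv[...,0]<35)&(hsv[...,1]>120)&(hsv[...,2]>60)).astype(np.uint8)
sub=np.zeros_like(m);sub[140:210,395:455]=m[140:210,395:455]
n,lab,st,cen=cv2.connectedComponentsWithStats(sub)
i=1+np.argmax(st[1:,4]);print(st[i],cen[i],atz(im,cen[i],.0755).round(4))
cnt=cv2.findContours((lab==i).astype(np.uint8),0,2)[0][0]
(c,r)=cv2.minEnclosingCircle(cnt);print("circ",c,r,atz(im,c,.0755).round(4))
P0=atz(im,c,.0755)
# slots direction from crop pixel points
a=atz(im,(380+240/6,130+195/6),.067);b=atz(im,(380+326/6,130+345/6),.067)
print("slot ends",a,b,np.degrees(np.arctan2(*(a-b)[1::-1])), (a+b)/2)
# dark tab pixels
g=cv2.cvtColor(f,cv2.COLOR_RGB2GRAY)
yy,xx=np.mgrid[0:400,0:640];ins=((xx-c[0])**2+(yy-c[1])**2<(r-2)**2)
w=np.where(ins,np.clip(np.percentile(g[ins],60)-g,0,None),0).astype(float)
mu=np.array([(w*xx).sum(),(w*yy).sum()])/w.sum()
d=np.stack([xx-mu[0],yy-mu[1]],-1);C=np.einsum('ij,ijk,ijl->kl',w,d,d)/w.sum()
e,v=np.linalg.eigh(C);ax=v[:,1]
q=atz(im,mu+5*ax,.1)-atz(im,mu-5*ax,.1);print("tab",mu,e,np.degrees(np.arctan2(q[1],q[0])))
for z in(.1,.1105):print(z,atz(im,mu,z).round(4))
E
python3 fit.py
python3 - <<'E'
from h import *
im=get_image("side");f=im["frame"]
hsv=cv2.cvtColor(f,cv2.COLOR_RGB2HSV)
m=((hsv[...,0]>20)&(hsv[...,0]<35)&(hsv[...,1]>150)&(hsv[...,2]>60))
ys,xs=np.nonzero(m[150:180,285:325]);xs+=285;ys+=150
for r in range(ys.min(),ys.max()+1): print(r,xs[ys==r].min(),xs[ys==r].max(),(ys==r).sum())
E
```

```text
[420 167  17  18 239] [427.64853556 175.27196653] [ 0.5886 -0.2958  0.0755]
circ (428.0, 175.0) 9.434081077575684 [ 0.5894 -0.2967  0.0755]
slot ends [ 0.62633121 -0.27737633  0.067     ] [ 0.55690207 -0.31555138  0.067     ] 28.803836000644527 [ 0.59161664 -0.29646385  0.067     ]
tab [427.73211207 175.56788793] [ 2.46180589 13.3417783 ] -150.07438678504377
0.1 [ 0.5817 -0.2899  0.1   ]
0.1105 [ 0.5791 -0.2873  0.1105]
157 303 308 6
158 300 308 9
159 298 308 11
160 298 308 11
161 298 308 11
162 298 308 11
163 298 308 11
164 298 308 11
165 298 308 11
166 298 308 11
167 296 309 14
168 295 310 16
169 295 311 17
170 295 310 16
171 295 310 16
172 296 308 13
173 301 305 5
```

```bash
cat > fit2.py <<'E'
from h import *
from scipy.optimize import minimize
def ymask(im,box):
    hsv=cv2.cvtColor(im["frame"],cv2.COLOR_RGB2HSV)
    m=((hsv[...,0]>18)&(hsv[...,0]<36)&(hsv[...,1]>110)&(hsv[...,2]>50)).astype(np.uint8)
    s=np.zeros_like(m);x0,y0,x1,y1=box;s[y0:y1,x0:x1]=m[y0:y1,x0:x1]
    n,lab,st,_=cv2.connectedComponentsWithStats(s);s=(lab==1+np.argmax(st[1:,4])).astype(np.uint8)
    c=cv2.findContours(s,0,2)[0];o=np.zeros_like(s);cv2.drawContours(o,c,-1,1,-1);return o
S=8
def model(im,p,box):
    x,y,z,a=p;x0,y0,x1,y1=box;o=np.zeros(((y1-y0)*S,(x1-x0)*S),np.uint8)
    th=np.linspace(0,2*np.pi,40)
    A=[(.026*np.cos(t),.026*np.sin(t),h) for t in th for h in(0,.005)]
    B=[(i*.018,j*.006,h) for i in(-1,1) for j in(-1,1) for h in(.005,.04)]
    c,s=np.cos(a),np.sin(a)
    for Q in(A,B):
        P=np.array([proj(im,(x+c*q[0]-s*q[1],y+s*q[0]+c*q[1],z+q[2])) for q in Q])
        P=((P+.5-[x0,y0])*S)
        h=cv2.convexHull(P.astype(np.float32));cv2.fillConvexPoly(o,np.round(h*16).astype(np.int32),1,shift=4)
    return o.reshape(y1-y0,S,x1-x0,S).mean((1,3))
def run(cams,x0,bx,fixz=None):
    D=[]
    for c in cams:
        im=get_image(c);b=bx[c];m=ymask(im,b)[b[1]:b[3],b[0]:b[2]];D.append((im,m,b))
    def cost(p):
        q=(p[0],p[1],p[2] if fixz is None else fixz,p[3]);return sum(((model(im,q,b)-m)**2).sum() for im,m,b in D)
    r=minimize(cost,x0,method="Nelder-Mead",options=dict(initial_simplex=np.array([x0]+[np.array(x0)+d for d in np.diag([.006,.006,.004,.3])]),xatol=1e-5,fatol=.01,maxiter=400))
    print(cams,r.x.round(4),np.degrees(r.x[3]).round(1),round(r.fun,2),[int(d[1].sum()) for d in D]);return r.x
if __name__=="__main__":
    bx={"top":(405,155,450,195),"side":(280,145,330,185)}
    run(["top"],[.589,-.296,.0705,.5],bx,.0705)
    run(["side"],[.589,-.296,.0705,.5],bx,.0705)
    run(["top","side"],[.589,-.296,.0705,.5],bx)
E
python3 fit2.py
```

```text
['top'] [ 0.5888 -0.2956  0.0702  0.7862] 45.0 27.88 [255]
['side'] [ 0.5913 -0.2954  0.0702  0.6708] 38.4 120.87 [326]
['top', 'side'] [ 0.5903 -0.2956  0.0704  0.7194] 41.2 157.14 [255, 327]
```

```bash
python3 - <<'E'
from h import *
out=[]
for c,b in(("top",(400,150,450,205)),("side",(275,145,330,200))):
    im=get_image(c);K=7
    f=im["frame"][b[1]:b[3],b[0]:b[2]];g=cv2.resize(f,None,fx=K,fy=K,interpolation=cv2.INTER_NEAREST).copy();raw=g.copy()
    a=np.radians(29.5);ca,sa=np.cos(a),np.sin(a)
    def pr(q,z0=.0705):
        X=(.5895+ca*q[0]-sa*q[1],-.2957+sa*q[0]+ca*q[1],z0+q[2]);p=proj(im,X)
        return tuple(int(v) for v in (p+.5-[b[0],b[1]])*K)
    for h in(.005,.04):
        P=[pr((i*.018,j*.006,h)) for i,j in((-1,-1),(1,-1),(1,1),(-1,1))];cv2.polylines(g,[np.array(P)],True,(0,0,255),1)
    th=np.linspace(0,6.28,40)
    cv2.polylines(g,[np.array([pr((.026*np.cos(t),.026*np.sin(t),.005)) for t in th])],True,(0,160,0),1)
    cv2.polylines(g,[np.array([pr((.044*np.cos(t),.044*np.sin(t),0),.067) for t in th])],True,(255,0,0),1)
    for j in(-.008,.008): cv2.line(g,pr((-.044,j,0),.067),pr((.044,j,0),.067),(255,0,255),1)
    im2=np.hstack([raw,g]);cv2.imwrite("pics/ov_%s.png"%c,im2[:,:,::-1])
E
```

```text
(no output)
```

View pics/ov_top.png

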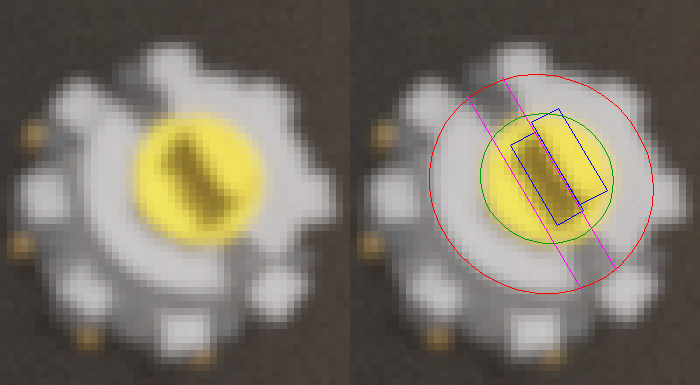

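View pics/ov_side.png

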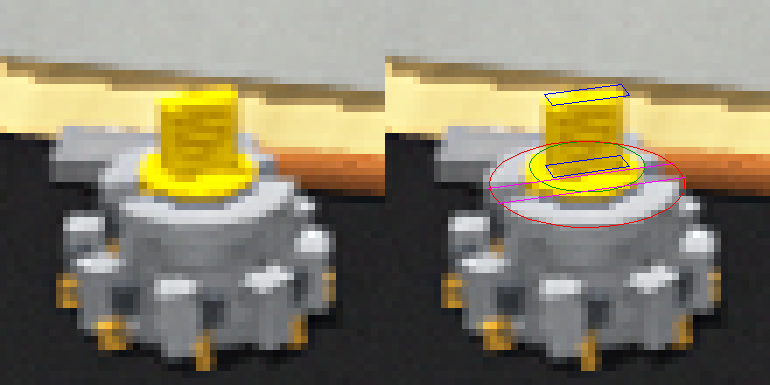

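```bash
python3 -m inch '[[[0.038,0.032,0,0,0,0.0187],[0.038,0.032,0,0,0,0.0187],[0.038,0.032,0,0,0,0.0187],[0.038,0.032,0,0,0,0.0187],[0.038,0.032,0,0,0,0.0187]]]' 0.07; python3 -m inch '[[[0.038,0.032,0,0,0,0.0187],[0.038,0.032,0,0,0,0.0187],[0.038,0.032,0,0,0,0.0187],[0.038,0.032,0,0,0,0.0187],[0.038,0.032,0,0,0,0.0187]]]' 0.06;python3 -m inch '[[[0,0,0,0,0,0]]]'
```

```text
time: 1.92
position: [0.3999, -0.4546, 0.2315]
ee_rot: [0.839, -0.544, 0.0, 0.0]
contact_force: [0.6, -0.2, -0.0]
opening: 0.0704
time: 2.55
position: [0.5898, -0.2946, 0.2315]
ee_rot: [0.864, -0.504, 0.0, 0.0]
contact_force: [-0.3, -0.5, -1.0]
opening: 0.0601
time: 2.68
position: [0.5928, -0.2892, 0.2309]
ee_rot: [0.866, -0.5, 0.0, -0.003]
contact_force: [0.9, -0.4, -0.1]
opening: 0.0599
```

```bash
python3 -m inch '[[[0,0,-0.03,0,0,0],[0,0,-0.03,0,0,0],[0.0005,0,-0.02,0,0,0],[0,0,0,0,0,0]]]' 0.05; python3 - <<'E'
from h import *
s=manip.state();print(s["position"],s["contact_force"],s["torque"],s["ee_rot"])
for c,b in(("top",(390,130,470,210)),("side",(260,110,360,210))):
    im=get_image(c);save(im,c+"2.png",b,6)
    print(c,proj(im,s["position"]))
print(manip.state()["position"])
E
```

```text
time: 3.18
position: [0.5873, -0.2961, 0.1495]
ee_rot: [0.863, -0.505, -0.002, 0.001]
contact_force: [-0.2, -0.3, 0.4]
opening: 0.0499
[ 0.58727796 -0.29606019  0.14948233] [-0.15777603 -0.28151047  0.39092249] [-0.02402481 -0.01347144  0.01476862] [ 8.63254485e-01 -5.04763850e-01 -2.18975052e-03  5.96196810e-04]
top [434.81248353 168.97678896]
side [304.13809739 146.39449707]
[ 0.58921211 -0.296448    0.15205624]
```

View pics/side2.png

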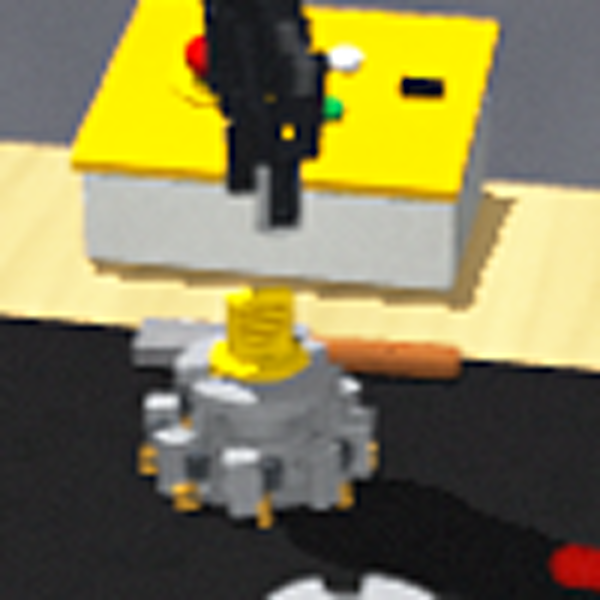

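View pics/top2.png

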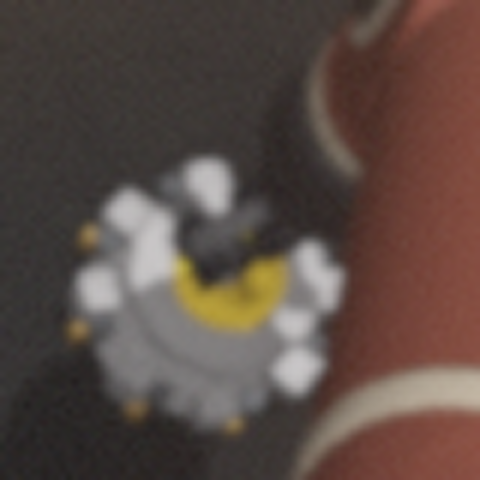

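```bash
python3 -m inch '[[[0,0,-0.025,0,0,0],[0,0,-0.02,0,0,0],[0,0,0,0,0,0]]]' 0.045; python3 -m inch '[[[0,0,-0.015,0,0,0],[0,0,-0.009,0,0,0],[0,0,0,0,0,0],[0,0,0,0,0,0]]]'; python3 - <<'E'
from h import *
s=manip.state();print(s["position"],s["contact_force"],s["torque"],s["ee_rot"])
for c,b in(("top",(390,130,470,210)),("side",(260,110,360,210))):
    im=get_image(c);save(im,c+"3.png",b,6)
E
```

```text
time: 3.65
position: [0.5886, -0.2957, 0.1061]
ee_rot: [0.863, -0.504, -0.001, 0.0]
contact_force: [-0.1, 0.4, 0.8]
opening: 0.0448
time: 4.15
position: [0.5895, -0.2957, 0.0826]
ee_rot: [0.864, -0.504, 0.0, -0.0]
contact_force: [-0.2, -0.5, -0.2]
opening: 0.0452
[ 0.58945727 -0.29568015  0.08257454] [-0.20672633 -0.47439068 -0.21557445] [-0.01534885 -0.04722816 -0.00151172] [ 8.63585903e-01 -5.04201633e-01  3.10961522e-04 -6.36817521e-05]
```

View pics/side3.png

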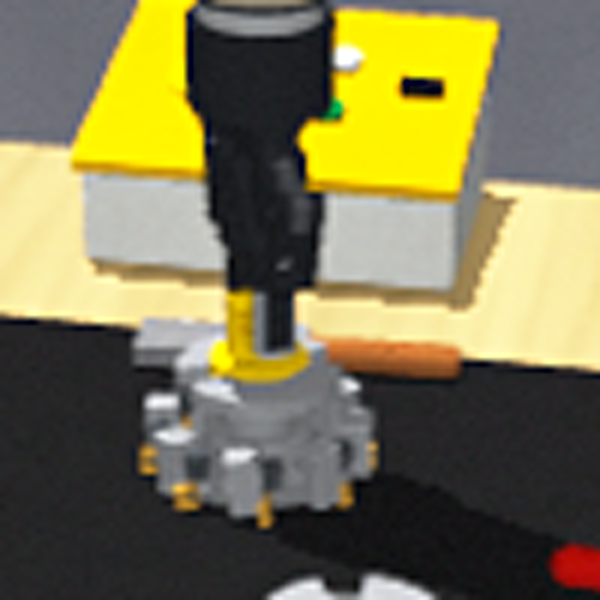

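```bash
python3 -m inch '[[[0,0,0,0,0,0],[0,0,0,0,0,0]]]' 0.018;python3 -m inch '[[[0,0,0,0,0,0]]]' 0.014;python3 -m inch '[[[0,0,0,0,0,0],[0,0,0,0,0,0]]]' 0.0; python3 - <<'E'
from h import *
s=manip.state();print(s["position"],s["contact_force"],s["torque"],s["ee_rot"])
E
```

```text
time: 4.5
position: [0.5892, -0.2956, 0.0825]
ee_rot: [0.864, -0.504, 0.0, -0.0]
contact_force: [-0.3, 0.5, -0.3]
opening: 0.0179
time: 4.62
position: [0.5897, -0.2965, 0.0827]
ee_rot: [0.863, -0.504, 0.001, 0.0]
contact_force: [0.5, -1.3, 1.0]
opening: 0.0141
time: 4.88
position: [0.59, -0.2969, 0.0829]
ee_rot: [0.864, -0.504, 0.002, 0.0]
contact_force: [1.7, -2.0, 1.0]
opening: 0.0109
[ 0.58997889 -0.29688503  0.08287368] [ 1.7479905  -1.99349723  1.04900518] [-0.72018324 -0.42996768  0.27951154] [ 8.63627703e-01 -5.04127469e-01  1.58234408e-03  4.25947066e-04]
```

```bash
cat > st.py <<'E'
from h import *
from scipy.spatial.transform import Rotation as Ro
s=manip.state();R=Ro.from_quat(s["ee_rot"])
R0=Ro.from_quat([.864,-.504,0,0])
print(round(float(s["time"]),2),np.round(s["position"],4),"F",np.round(s["contact_force"],2),"T",np.round(s["torque"],2),"rot",np.round((R*R0.inv()).as_rotvec(),3))
E
python3 st.py
python3 -m inch '[[[0.0012,0,0,0,0.04,0],[0,0,0,0,0,0]]]' >/dev/null; python3 st.py
python3 -m inch '[[[-0.0024,0,0,0,-0.08,0],[0,0,0,0,0,0]]]'>/dev/null; python3 st.py
python3 -m inch '[[[0.0012,0,0,0,0.04,0],[0,0,0,0,0,0]]]'>/dev/null; python3 st.py
python3 -m inch '[[[0,0.0012,0,-0.04,0,0],[0,0,0,0,0,0]]]'>/dev/null; python3 st.py
python3 -m inch '[[[0,-0.0024,0,0.08,0,0],[0,0,0,0,0,0]]]'>/dev/null; python3 st.py
python3 -m inch '[[[0,0.0012,0,-0.04,0,0],[0,0,0,0,0,0]]]'>/dev/null; python3 st.py
```

```text
4.88 [ 0.59   -0.2969  0.0829] F [ 1.75 -1.99  1.05] T [-0.72 -0.43  0.28] rot [-0.002 -0.002 -0.001]
5.12 [ 0.5913 -0.2967  0.0828] F [ 1.73 -3.79  1.74] T [-0.8  -0.46  0.28] rot [-0.002  0.038 -0.001]
5.38 [ 0.5881 -0.2969  0.0829] F [ 2.21 -3.37  0.11] T [-1.11 -0.69  0.1 ] rot [-0.002 -0.043 -0.003]
5.62 [ 0.5896 -0.2967  0.0826] F [ 0.65 -3.79  1.23] T [-1.01 -0.36  0.53] rot [-0.002  0.     0.   ]
5.88 [ 0.5892 -0.2948  0.0825] F [ 2.57 -6.17  0.1 ] T [-0.63 -0.54  0.38] rot [-0.043 -0.    -0.   ]
6.12 [ 0.5893 -0.2984  0.0822] F [ 3.31 -6.06 -1.55] T [-1.08 -0.87  0.24] rot [ 0.038 -0.001 -0.004]
6.38 [ 0.5892 -0.2952  0.0816] F [ 3.02 -4.74  2.42] T [-1.79 -0.66  0.34] rot [-0.004  0.     0.002]
```

```bash
for i in 1 2 3; do python3 -m inch '[[[0,0,0,0,0,0]]]' >/dev/null; python3 st.py; done; python3 - <<'E'
from h import *
for c,b in(("top",(390,130,470,210)),("side",(260,110,360,210))):
    im=get_image(c);save(im,c+"4.png",b,6)
E
```

```text
6.5 [ 0.5894 -0.2957  0.0823] F [ 2.95 -4.95  0.61] T [-1.23 -0.54  0.36] rot [-0.003 -0.     0.   ]
6.62 [ 0.5895 -0.2957  0.0826] F [ 1.83 -4.31  1.41] T [-1.18 -0.52  0.32] rot [-0.003 -0.001 -0.   ]
6.75 [ 0.5895 -0.2958  0.0826] F [ 1.46 -5.03  1.23] T [-1.13 -0.52  0.3 ] rot [-0.003 -0.001 -0.001]
```

View pics/side4.png

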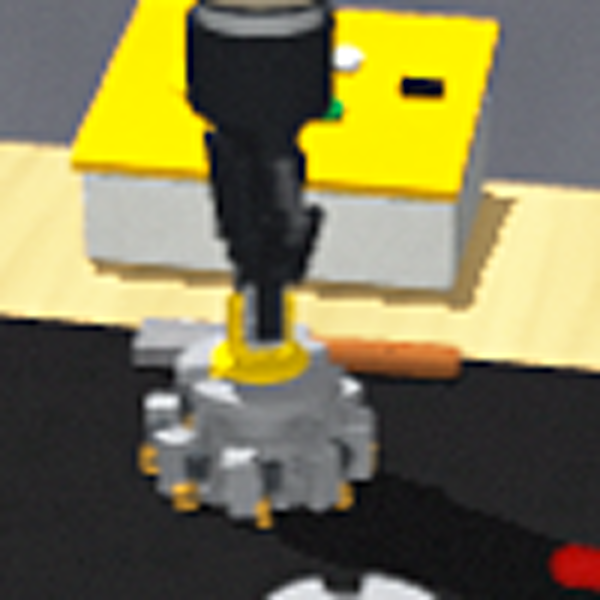

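View pics/top4.png

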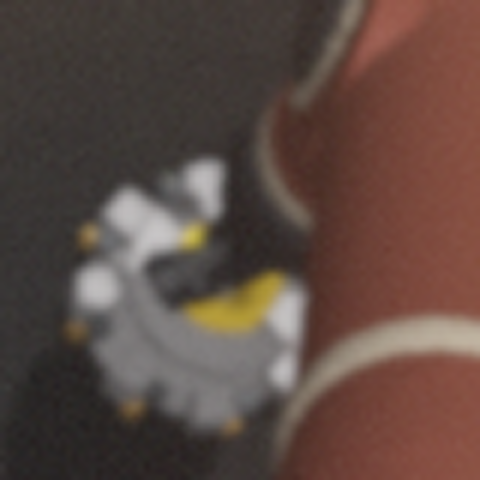

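```bash

python3 -m inch '[[[0.0015,0,0,0,0.05,0],[0,0,0,0,0,0],[0,0,0,0,0,0],[0,0,0,0,0,0]]]' >/dev/null; python3 st.py
python3 -m inch '[[[-0.003,0,0,0,-0.1,0],[0,0,0,0,0,0],[0,0,0,0,0,0],[0,0,0,0,0,0]]]' >/dev/null; python3 st.py
python3 -m inch '[[[0.0015,0,0,0,0.05,0],[0,0,0,0,0,0],[0,0,0,0,0,0],[0,0,0,0,0,0]]]' >/dev/null; python3 st.py
python3 -m inch '[[[0,0.0015,0,-0.05,0,0],[0,0,0,0,0,0],[0,0,0,0,0,0],[0,0,0,0,0,0]]]' >/dev/null; python3 st.py
python3 -m inch '[[[0,-0.003,0,0.1,0,0],[0,0,0,0,0,0],[0,0,0,0,0,0],[0,0,0,0,0,0]]]' >/dev/null; python3 st.py
python3 -m inch '[[[0,0.0015,0,-0.05,0,0],[0,0,0,0,0,0],[0,0,0,0,0,0],[0,0,0,0,0,0]]]' >/dev/null; python3 st.py
```

```text
7.35 [ 0.5912 -0.2959  0.0827] F [ 2.48 -5.15  0.58] T [-1.1  -0.63  0.34] rot [-0.003  0.049 -0.   ]
7.85 [ 0.5875 -0.2962  0.0828] F [-0.53 -4.84  4.9 ] T [-1.29 -0.07  0.19] rot [-0.002 -0.049 -0.001]
8.35 [ 0.5892 -0.2958  0.0824] F [ 1.73 -4.73  2.89] T [-1.28 -0.26  0.36] rot [-0.001  0.    -0.001]
8.85 [ 0.5892 -0.294   0.0815] F [ 2.13 -4.54 -1.35] T [-1.38 -0.66  0.38] rot [-0.05  0.   -0.  ]
9.35 [ 0.5895 -0.2966  0.0818] F [ 3.13 -4.12 -3.  ] T [-1.19 -0.81  0.02] rot [ 0.049 -0.    -0.001]
9.85 [ 0.5893 -0.2945  0.0819] F [ 2.97 -3.69 -1.14] T [-0.44 -0.79  0.27] rot [ 0.001  0.    -0.001]
```

```bash

python3 -m inch '[[[0,0,0.0015,0,0,0],[0,0,0,0,0,0],[0,0,0,0,0,0],[0,0,0,0,0,0]]]' >/dev/null; python3 st.py
for i in 1 2; do python3 -m inch '[[[0,0,0,0,0,0],[0,0,0,0,0,0]]]' >/dev/null; python3 st.py;done
```

```text
10.35 [ 0.5891 -0.2945  0.0821] F [ 4.9  -4.5  -6.82] T [-0.58 -1.15  0.16] rot [ 0.002  0.001 -0.002]
10.6 [ 0.5891 -0.2945  0.0821] F [ 4.53 -4.73 -6.76] T [-0.57 -1.19  0.14] rot [ 0.002  0.001 -0.002]
10.85 [ 0.5891 -0.2945  0.0821] F [ 4.33 -4.37 -6.47] T [-0.52 -1.2   0.19] rot [ 0.002  0.001 -0.002]
```

```bash

python3 -m inch '[[[0.0035,0,0.0005,0,0.115,0],[0,0,0,0,0,0],[0,0,0,0,0,0]]]' >/dev/null; python3 st.py
python3 - <<'E'
from h import *
im=get_image("side");save(im,"side5.png",(260,110,360,210),6)
E
python3 -m inch '[[[-0.0035,0,0,0,-0.115,0],[-0.0035,0,0,0,-0.115,0],[0,0,0,0,0,0],[0,0,0,0,0,0]]]' >/dev/null; python3 st.py
python3 -m inch '[[[0.0035,0,0,0,0.115,0],[0,0,0,0,0,0],[0,0,0,0,0,0]]]' >/dev/null; python3 st.py
```

```text
11.22 [ 0.5912 -0.295   0.0826] F [ 1.74 -2.86 -8.3 ] T [-1.36 -0.71  0.19] rot [ 0.001  0.118 -0.001]
11.78 [ 0.5837 -0.2954  0.0843] F [-2.64 -1.63 -0.61] T [-0.86  0.94  0.  ] rot [ 0.001 -0.109 -0.001]
12.15 [ 0.5888 -0.2949  0.0838] F [-1.32 -2.22 -3.5 ] T [-0.79  0.33  0.05] rot [ 0.001  0.002 -0.   ]
```

View pics/side5.png

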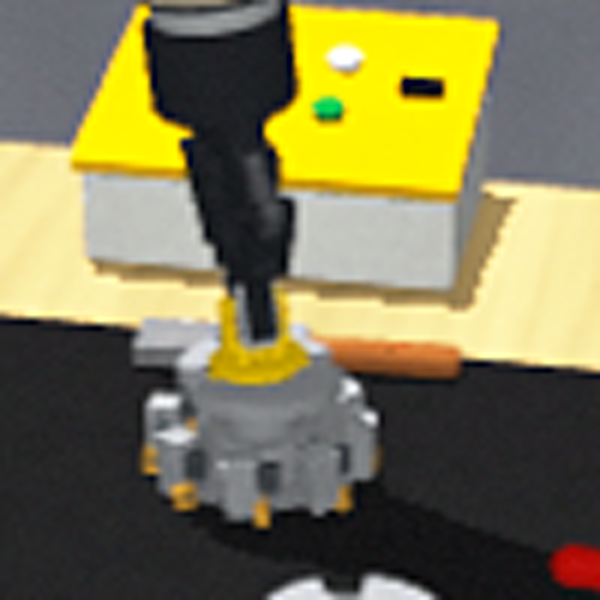

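```bash

python3 -m inch '[[[0.0034,0.0012,0.0015,-0.039,0.108,0],[0,0,0,0,0,0],[0,0,0,0,0,0]]]' >/dev/null; python3 st.py
python3 -m inch '[[[-0.0034,-0.0012,0,0.039,-0.108,0],[-0.0034,-0.0012,0,0.039,-0.108,0],[0,0,0,0,0,0],[0,0,0,0,0,0]]]' >/dev/null; python3 st.py
python3 -m inch '[[[0.0034,0.0012,0,-0.039,0.108,0],[0,0,0,0,0,0],[0,0,0,0,0,0]]]' >/dev/null; python3 st.py
echo; python3 -m inch '[[[0.0034,-0.0012,0.0015,0.039,0.108,0],[0,0,0,0,0,0],[0,0,0,0,0,0]]]' >/dev/null; python3 st.py
python3 -m inch '[[[-0.0034,0.0012,0,-0.039,-0.108,0],[-0.0034,0.0012,0,-0.039,-0.108,0],[0,0,0,0,0,0],[0,0,0,0,0,0]]]' >/dev/null; python3 st.py
python3 -m inch '[[[0.0034,-0.0012,0,0.039,0.108,0],[0,0,0,0,0,0],[0,0,0,0,0,0]]]' >/dev/null; python3 st.py
```

```text
12.53 [ 0.5924 -0.2932  0.0846] F [ 0.08 -1.61 -9.73] T [-0.54 -0.37  0.18] rot [-0.037  0.108 -0.001]
13.03 [ 0.585  -0.2965  0.0861] F [-3.04 -0.63 -2.58] T [-0.41  0.88  0.13] rot [ 0.04  -0.105 -0.   ]
13.4 [ 0.5898 -0.2944  0.0859] F [-0.28  0.02 -4.  ] T [-0.03  0.15  0.22] rot [ 0.001 -0.001  0.   ]

13.78 [ 0.593  -0.2962  0.0875] F [-0.92  0.09 -3.7 ] T [ 0.3  -0.12  0.16] rot [ 0.04   0.105 -0.001]
14.28 [ 0.5852 -0.2935  0.0875] F [-2.76  1.85 -1.8 ] T [0.48 0.76 0.34] rot [-0.037 -0.105  0.   ]
14.65 [ 0.5886 -0.2949  0.0872] F [-4.09  2.05 -0.97] T [0.66 0.83 0.2 ] rot [ 0.002  0.002 -0.001]
```

```bash
python3 - <<'E'
from h import *
for c,b in(("top",(390,130,470,210)),("side",(260,110,360,210))):
    im=get_image(c);save(im,c+"6.png",b,6)
E
```

```text
(no output)
```

View pics/side6.png

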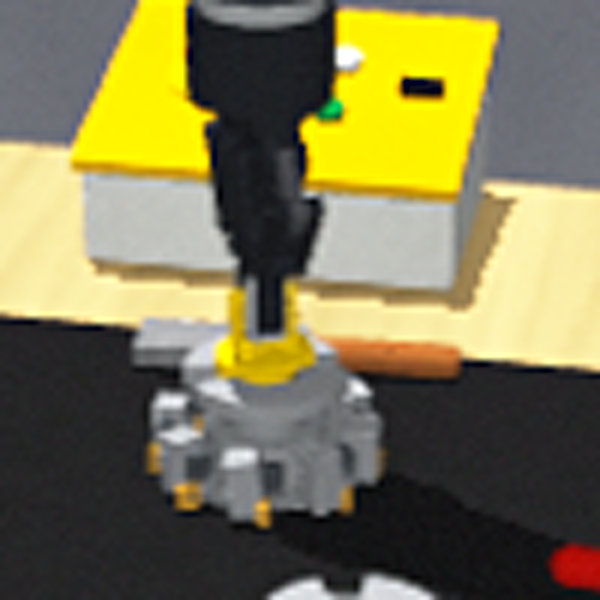

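View pics/top6.png

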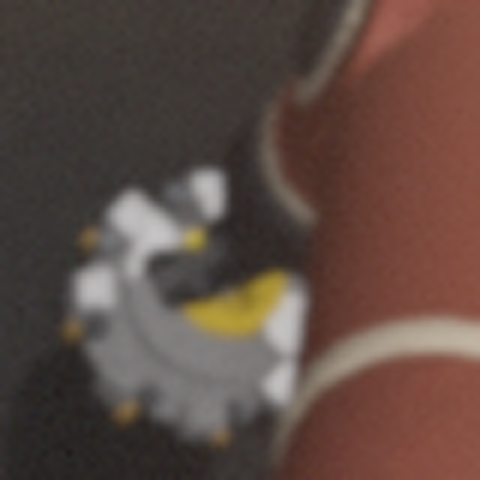

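```bash
cat > flow.py <<'E'
import cv2,numpy as np,sys
def tm(a,b,pts,w=30,s=30):
    A=cv2.imread("pics/"+a,0);B=cv2.imread("pics/"+b,0)
    for (x,y) in pts:
        t=A[y-w:y+w,x-w:x+w];S=B[y-w-s:y+w+s,x-w-s:x+w+s]
        r=cv2.matchTemplate(S,t,cv2.TM_CCOEFF_NORMED);_,v,_,l=cv2.minMaxLoc(r)
        print((x,y),"d",np.array(l)-s,round(v,2))
print("side");tm(sys.argv[1]%"side",sys.argv[2]%"side",[(150,450),(185,490),(262,500),(345,490),(373,450),(160,400),(260,440),(300,430)])
print("top");tm(sys.argv[1]%"top",sys.argv[2]%"top",[(90,240),(76,328),(133,405),(232,420),(130,200),(97,290),(205,180),(110,350)])
E
python3 flow.py %s3.png %s4.png; python3 flow.py %s3.png %s6.png
```

```text
side
(150, 450) d [1 0] 0.99
(185, 490) d [0 0] 0.99
(262, 500) d [0 1] 0.98
(345, 490) d [0 1] 0.99
(373, 450) d [-1  2] 0.98
(160, 400) d [0 0] 1.0
(260, 440) d [0 0] 0.99
(300, 430) d [-2  2] 0.89
top
(90, 240) d [0 0] 1.0
(76, 328) d [-3 -1] 0.99
(133, 405) d [-3 -1] 1.0
(232, 420) d [-3  0] 0.99
(130, 200) d [0 0] 1.0
(97, 290) d [-1  0] 0.99
(205, 180) d [0 2] 1.0
(110, 350) d [-3 -1] 1.0
side
(150, 450) d [6 0] 0.97
(185, 490) d [ 2 -1] 0.97
(262, 500) d [-1  2] 0.96
(345, 490) d [2 5] 0.98
(373, 450) d [5 6] 0.97
(160, 400) d [8 0] 0.98
(260, 440) d [2 1] 0.96
(300, 430) d [4 4] 0.81
top
(90, 240) d [3 1] 0.97
(76, 328) d [-6 -1] 0.98
(133, 405) d [-10   3] 0.99
(232, 420) d [-13   9] 0.98
(130, 200) d [3 3] 1.0
(97, 290) d [-2  1] 0.99
(205, 180) d [3 9] 0.98
(110, 350) d [-9  1] 0.99
```

```bash
sed -i 's/^print("top").*//' flow.py; python3 flow.py %s4.png %s5.png;python3 flow.py %s5.png %s6.png; python3 - <<'E'
import cv2,numpy as np
a=[cv2.imread("pics/side%d.png"%i)[200:540,100:420] for i in (4,5,6)]
cv2.imwrite("pics/cmp.png",cv2.resize(np.hstack(a),(795,282)))
E
```

```text
side
(150, 450) d [1 0] 0.98
(185, 490) d [-1  0] 0.98
(262, 500) d [-2  1] 0.97
(345, 490) d [0 2] 0.98
(373, 450) d [1 2] 0.96
(160, 400) d [1 0] 0.98
(260, 440) d [-3 11] 0.62
(300, 430) d [1 2] 0.87
side
(150, 450) d [5 0] 0.98
(185, 490) d [ 3 -1] 0.97
(262, 500) d [2 0] 0.97
(345, 490) d [3 1] 0.98
(373, 450) d [4 1] 0.96
(160, 400) d [6 0] 0.99
(260, 440) d [ 3 -2] 0.46
(300, 430) d [6 0] 0.83
```

View pics/cmp.png

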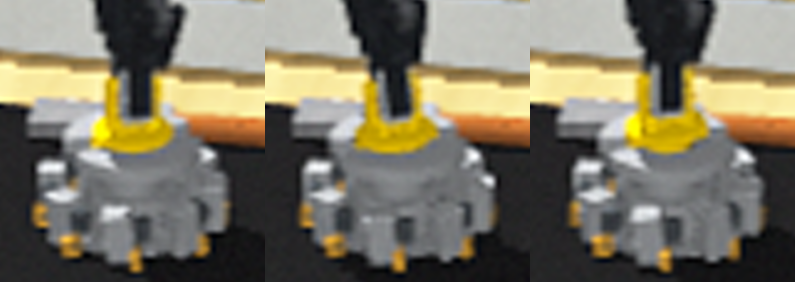

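```bash

python3 -m inch '[[[0.0026,0.0011,0.002,-0.02,0.113,0],[0,0,0,0,0,0],[0,0,0,0,0,0]]]' >/dev/null; python3 st.py
python3 -m inch '[[[-0.0036,-0.0006,0,0.02,-0.113,0],[-0.0036,-0.0006,0,0.02,-0.113,0],[0,0,0,0,0,0],[0,0,0,0,0,0]]]' >/dev/null; python3 st.py
python3 -m inch '[[[0.0036,0.0006,0.002,-0.02,0.113,0],[0.0036,0.0006,0,-0.02,0.113,0],[0,0,0,0,0,0],[0,0,0,0,0,0]]]' >/dev/null; python3 st.py
python3 -m inch '[[[-0.0036,-0.0006,0,0.02,-0.113,0],[0,0,0,0,0,0],[0,0,0,0,0,0]]]' >/dev/null; python3 st.py
python3 - <<'E'
from h import *
for c,b in(("top",(390,130,470,210)),("side",(260,110,360,210))):
    im=get_image(c);save(im,c+"7.png",b,6)
E
cat >> flow.py <<'E'
print("top");tm(sys.argv[1]%"top",sys.argv[2]%"top",[(90,240),(76,328),(133,405),(232,420),(130,200),(97,290),(205,180),(110,350)])
E
python3 flow.py %s6.png %s7.png
```

```text
15.12 [ 0.5917 -0.2945  0.0885] F [-0.96  0.54 -9.4 ] T [ 0.17 -0.07  0.06] rot [-0.019  0.111 -0.001]
15.62 [ 0.5838 -0.2963  0.0899] F [-3.46  0.65 -2.  ] T [0.48 1.04 0.05] rot [ 0.02  -0.111 -0.002]
16.12 [ 0.5918 -0.2947  0.0912] F [-1.88  0.23 -5.72] T [0.06 0.45 0.17] rot [-0.021  0.113 -0.001]
16.5 [ 0.5881 -0.2955  0.0922] F [-3.13 -0.25 -2.09] T [ 0.42  0.85 -0.07] rot [-0.     0.001 -0.002]
side
(150, 450) d [ 0 -1] 0.98
(185, 490) d [0 0] 0.98
(262, 500) d [0 0] 1.0
(345, 490) d [0 0] 1.0
(373, 450) d [1 0] 1.0
(160, 400) d [ 1 -1] 0.99
(260, 440) d [0 0] 0.99
(300, 430) d [-1  0] 0.92
top
(90, 240) d [0 0] 0.98
(76, 328) d [1 1] 0.99
(133, 405) d [0 0] 1.0
(232, 420) d [0 1] 0.99
(130, 200) d [0 0] 1.0
(97, 290) d [0 1] 1.0
(205, 180) d [2 0] 0.99
(110, 350) d [1 1] 0.99
```

View pics/side7.png

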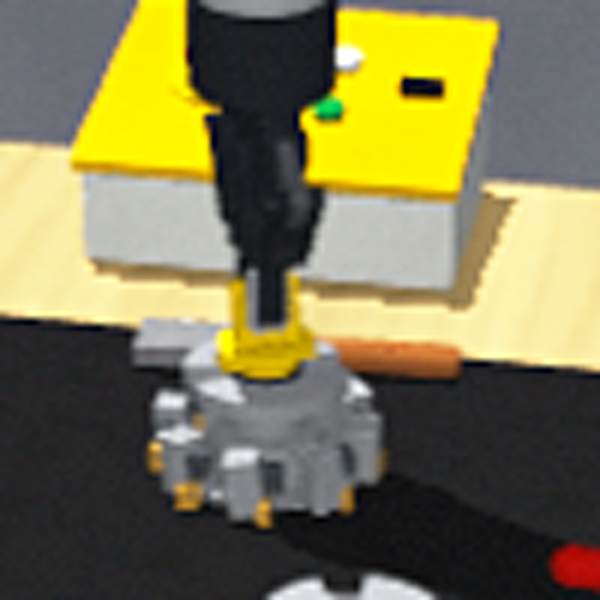

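```bash

python3 -m inch '[[[0.003,0.0006,0.002,-0.02,0.113,0],[0,0,0,0,0,0],[0,0,0,0,0,0]]]' >/dev/null; python3 st.py
python3 -m inch '[[[-0.0036,-0.0006,0.001,0.02,-0.113,0],[-0.0036,-0.0006,0,0.02,-0.113,0],[0,0,0,0,0,0],[0,0,0,0,0,0]]]' >/dev/null; python3 st.py
python3 -m inch '[[[0.0036,0.0006,0.0015,-0.02,0.113,0],[0.0036,0.0006,0,-0.02,0.113,0],[0,0,0,0,0,0],[0,0,0,0,0,0]]]' >/dev/null; python3 st.py
python3 -m inch '[[[-0.0036,-0.0006,0,0.02,-0.113,0],[0,0,0,0,0,0],[0,0,0,0,0,0]]]' >/dev/null; python3 st.py
python3 - <<'E'
from h import *
for c,b in(("top",(390,130,470,210)),("side",(260,110,360,210))):
    im=get_image(c);save(im,c+"8.png",b,6)
E
python3 flow.py %s7.png %s8.png
```

```text
16.98 [ 0.5923 -0.2941  0.0929] F [ 1.43  0.03 -7.99] T [-0.05 -0.47 -0.22] rot [-0.02   0.109 -0.001]
17.48 [ 0.5838 -0.2965  0.095 ] F [-2.27 -1.78 -3.02] T [-0.13  0.59  0.04] rot [ 0.019 -0.112 -0.001]
17.98 [ 0.5916 -0.2943  0.0962] F [-1.58  0.02 -1.61] T [-0.02  0.18  0.39] rot [-0.02   0.111  0.001]
18.35 [ 0.5882 -0.2955  0.0966] F [-1.02 -0.66 -2.25] T [-0.2   0.06  0.13] rot [-0.001 -0.001 -0.   ]
side
(150, 450) d [1 0] 0.99
(185, 490) d [ 1 -1] 0.96
(262, 500) d [ 0 -1] 0.99
(345, 490) d [0 0] 1.0
(373, 450) d [0 0] 0.99
(160, 400) d [0 0] 1.0
(260, 440) d [1 0] 0.99
(300, 430) d [1 0] 0.92
top
(90, 240) d [1 0] 1.0
(76, 328) d [0 0] 1.0
(133, 405) d [0 1] 1.0
(232, 420) d [0 1] 1.0
(130, 200) d [1 0] 1.0
(97, 290) d [1 0] 1.0
(205, 180) d [1 0] 1.0
(110, 350) d [1 1] 1.0
```

View pics/side8.png

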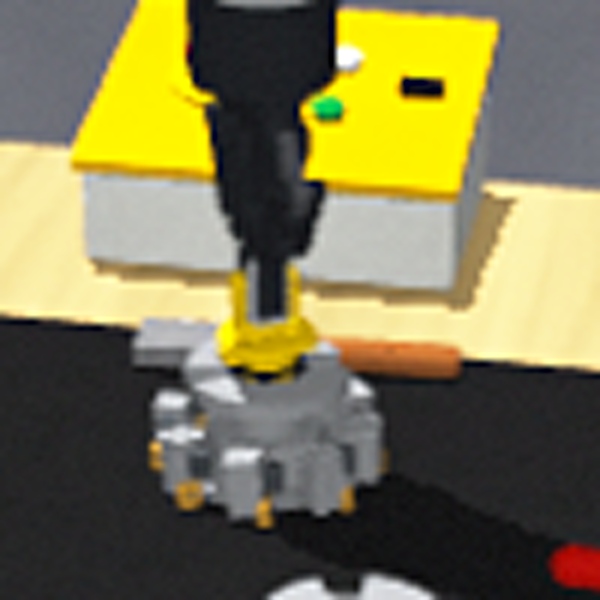

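```bash

python3 -m inch '[[[0.0034,0.0006,0.0015,-0.02,0.113,0],[0,0,0,0,0,0],[0,0,0,0,0,0]]]' >/dev/null; python3 st.py
python3 -m inch '[[[-0.0036,-0.0006,0.001,0.02,-0.113,0],[-0.0036,-0.0006,0,0.02,-0.113,0],[0,0,0,0,0,0],[0,0,0,0,0,0]]]' >/dev/null; python3 st.py
python3 -m inch '[[[0.0036,0.0006,0.0015,-0.02,0.113,0],[0.0036,0.0006,0,-0.02,0.113,0],[0,0,0,0,0,0],[0,0,0,0,0,0]]]' >/dev/null; python3 st.py
python3 -m inch '[[[-0.0036,-0.0006,0.001,0.02,-0.113,0],[0,0,0,0,0,0],[0,0,0,0,0,0]]]' >/dev/null; python3 st.py
```

```text
18.82 [ 0.5911 -0.2946  0.0969] F [ 0.51 -1.14 -5.6 ] T [-0.29 -0.26  0.54] rot [-0.02   0.112  0.001]
19.32 [ 0.5833 -0.2964  0.0996] F [-3.49 -0.69  3.71] T [-0.07  0.81  0.29] rot [ 0.019 -0.111 -0.001]
19.82 [ 0.5921 -0.2949  0.1025] F [-2.86 -0.23  7.32] T [-0.1   0.83  0.02] rot [-0.023  0.113 -0.   ]
20.2 [ 0.5881 -0.2955  0.1034] F [-3.67  0.25  9.58] T [-0.02  1.04 -0.04] rot [-0.002  0.001 -0.001]
```

```bash

python3 -m inch '[[[-0.0005,0,0.0015,0,0,0],[0,0,0.0015,0,0,0],[0,0,0,0,0,0]]]' >/dev/null; python3 st.py
python3 -m inch '[[[0,0,0.0015,0,0,0],[0,0,0.0015,0,0,0],[0,0,0,0,0,0]]]' >/dev/null; python3 st.py
python3 - <<'E'
from h import *
for c,b in(("top",(390,130,470,210)),("side",(260,110,360,210))):
    im=get_image(c);save(im,c+"9.png",b,6)
E
python3 flow.py %s8.png %s9.png
```

```text
20.57 [ 0.5878 -0.2952  0.104 ] F [-0.76 -1.05  1.7 ] T [-0.32  0.15 -0.05] rot [-0.001 -0.001 -0.   ]
20.95 [ 0.5866 -0.2941  0.1062] F [-0.3  -0.58 -1.77] T [ 0.04 -0.04 -0.01] rot [ 0.002  0.001 -0.   ]
side
(150, 450) d [1 0] 0.99
(185, 490) d [0 0] 0.97
(262, 500) d [0 0] 1.0
(345, 490) d [0 0] 0.99
(373, 450) d [1 0] 0.99
(160, 400) d [1 0] 0.99
(260, 440) d [1 0] 0.99
(300, 430) d [-1  0] 0.88
top
(90, 240) d [0 1] 0.99
(76, 328) d [0 2] 1.0
(133, 405) d [0 0] 1.0
(232, 420) d [0 1] 1.0
(130, 200) d [1 2] 1.0
(97, 290) d [1 1] 1.0
(205, 180) d [2 0] 1.0
(110, 350) d [0 1] 1.0
```

View pics/side9.png

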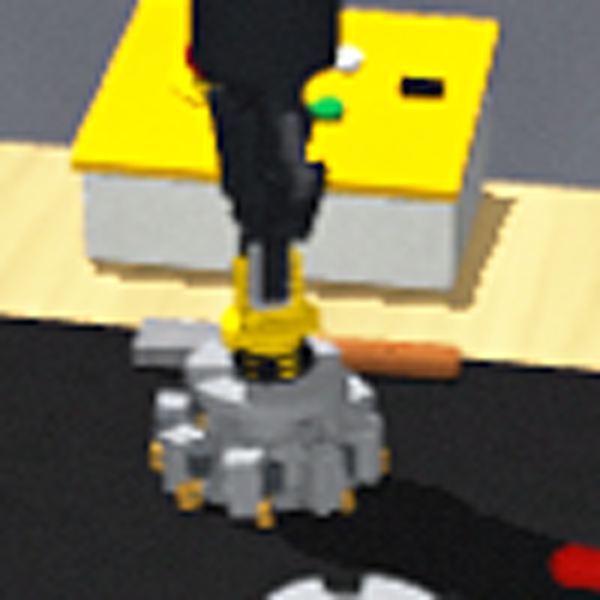

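```bash

python3 -m inch '[[[0,0,0.004,0,0,0],[0,0,0.006,0,0,0],[0,0,0.01,0,0,0]]]'; python3 -m inch '[[[0,0,0.03,0,0,0],[0,0,0.04,0,0,0],[0,0,0.04,0,0,0],[0,0,0.0,0,0,0],[0,0,0,0,0,0]]]' ; python3 - <<'E'
from h import *
im=get_image("top");save(im,"top10.png")
im2=get_image("side");save(im2,"side10.png")
for c,l,z in(("top","red_bin",.04),("side","red_bin",.04)):
    i=im if c=="top" else im2
    for r in silhouettes(c,l)[:1]:
        ys,xs=np.nonzero(r["region"]);h=cv2.convexHull(np.c_[xs,ys]);ap=cv2.approxPolyDP(h,4,True)[:,0]
        print(c,r["score"],r["pixel"],ap.tolist())
E
```

```text
time: 21.42
position: [0.5867, -0.295, 0.1272]
ee_rot: [0.864, -0.504, -0.0, -0.0]
contact_force: [0.3, -0.8, -1.4]
opening: 0.0109
time: 22.05
position: [0.5861, -0.2947, 0.2361]
ee_rot: [0.864, -0.504, -0.001, 0.0]
contact_force: [-0.5, 0.3, -2.2]
opening: 0.0107
top 0.81 [242.0, 218.9] [[269, 248], [228, 250], [222, 194], [265, 192]]
side 0.96 [317.2, 286.7] [[353, 321], [286, 315], [278, 291], [287, 256], [332, 258], [353, 273]]
```

View pics/top10.png

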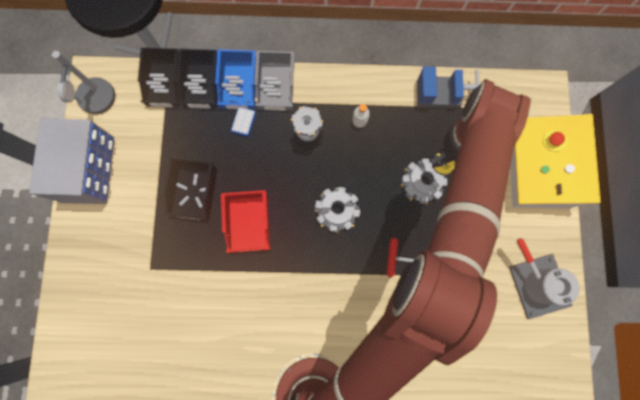

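View pics/side10.png

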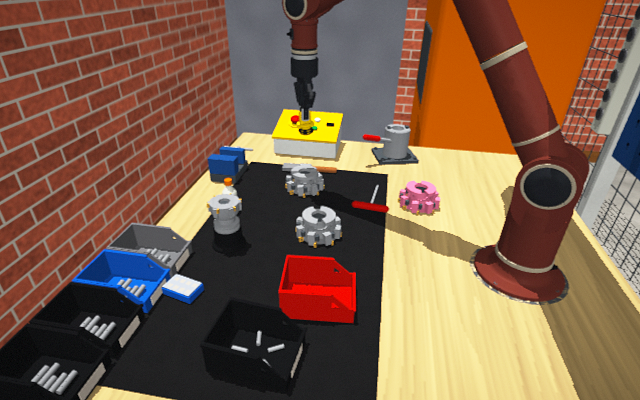

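```bash
python3 - <<'E'
from h import *
im=get_image("top");save(im,"bin.png",(210,180,280,260),7)
for p,z in(((222,193),.079),((267,191),.079),((228,250),.042),((270,248),.042),((249,220),.079)): print(p,atz(im,p,z).round(3))
im2=get_image("side");save(im2,"bins.png",(265,245,365,330),6)
E
```

```text
(222, 193) [0.524 0.257 0.079]
(267, 191) [0.533 0.138 0.079]
(228, 250) [0.376 0.24  0.042]
(270, 248) [0.384 0.127 0.042]
(249, 220) [0.454 0.182 0.079]
```

View pics/bin.png

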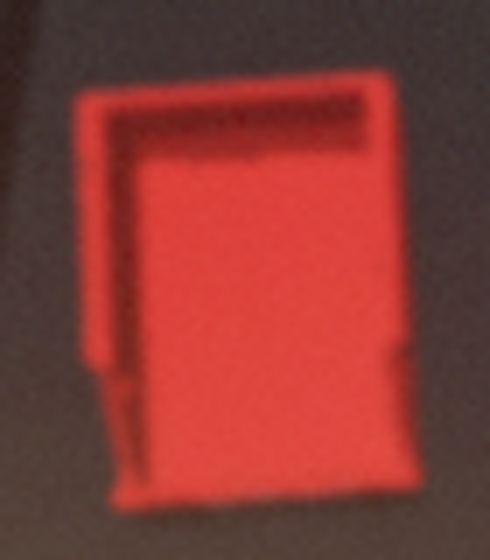

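View pics/bins.png

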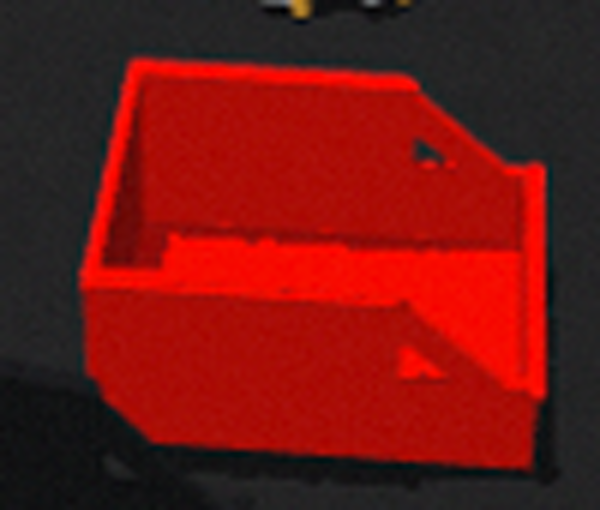

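```bash

python3 -m inch '[[[-0.006,0.025,0,0,0,0],[-0.012,0.045,0,0,0,0],[-0.014,0.052,0,0,0,0],[-0.014,0.052,0,0,0,0],[-0.014,0.052,0,0,0,0]]]'; python3 -m inch '[[[-0.014,0.052,0,0,0,0],[-0.014,0.052,0,0,0,0],[-0.014,0.052,0,0,0,0],[-0.014,0.052,0,0,0,0],[-0.012,0.035,0,0,0,0]]]'; python3 -m inch '[[[0,0.016,-0.02,0,0,0],[0,0,-0.03,0,0,0],[0,0,-0.02,0,0,0],[0,0,0,0,0,0],[0,0,0,0,0,0]]]'
python3 - <<'E'
from h import *
save(get_image("top"),"top11.png",(180,160,320,280),5)
save(get_image("side"),"side11.png",(230,200,400,330),4)
E
```

```text
time: 22.98
position: [0.5264, -0.0674, 0.2367]
ee_rot: [0.864, -0.504, 0.0, -0.0]
contact_force: [1.3, 0.3, -2.9]
opening: 0.0108
time: 23.6
position: [0.4579, 0.177, 0.2369]
ee_rot: [0.864, -0.503, -0.0, -0.001]
contact_force: [0.2, -1.0, -2.3]
opening: 0.0111
time: 24.22
position: [0.4596, 0.1902, 0.1675]
ee_rot: [0.864, -0.504, 0.0, -0.001]
contact_force: [0.9, -0.3, -2.1]
opening: 0.0109
```

View pics/top11.png

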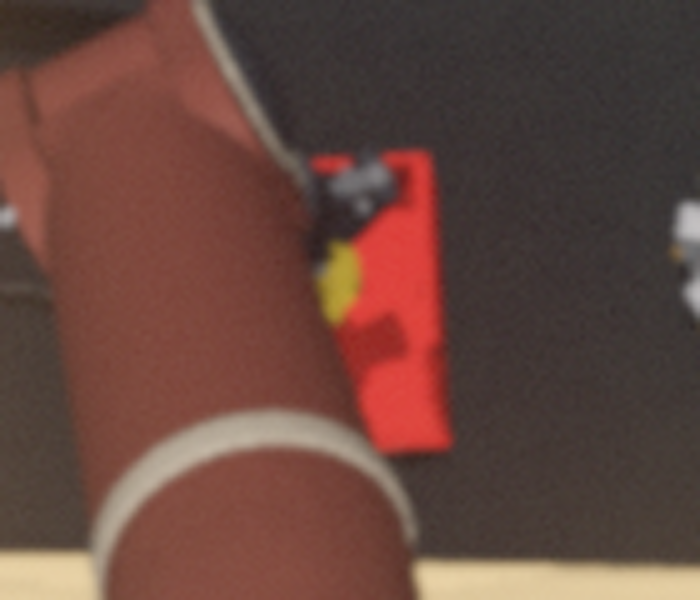

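View pics/side11.png

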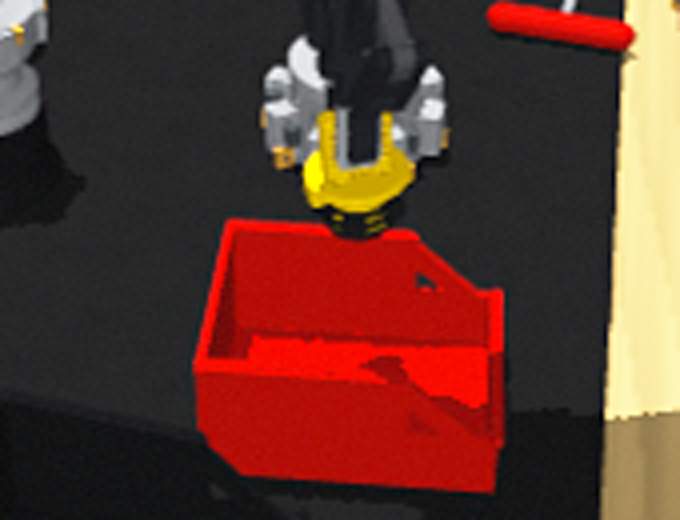

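```bash

python3 -m inch '[[[0,0,-0.025,0,0,0],[0,0,-0.03,0,0,0],[0,0,-0.025,0,0,0],[0,0,-0.015,0,0,0],[0,0,-0.01,0,0,0]]]'; python3 -m inch '[[[0,0,-0.005,0,0,0],[0,0,-0.004,0,0,0],[0,0,0,0,0,0]]]'
python3 - <<'E'
from h import *
save(get_image("side"),"side12.png",(230,200,400,330),4)
E
```

```text
time: 24.95
position: [0.4595, 0.1902, 0.0617]
ee_rot: [0.864, -0.504, 0.0, -0.001]
contact_force: [0.1, -0.1, -2.7]
opening: 0.0105
time: 25.32
position: [0.459, 0.19, 0.053]
ee_rot: [0.864, -0.504, 0.0, -0.0]
contact_force: [0.3, -0.5, -2.4]
opening: 0.0107
```

View pics/side12.png

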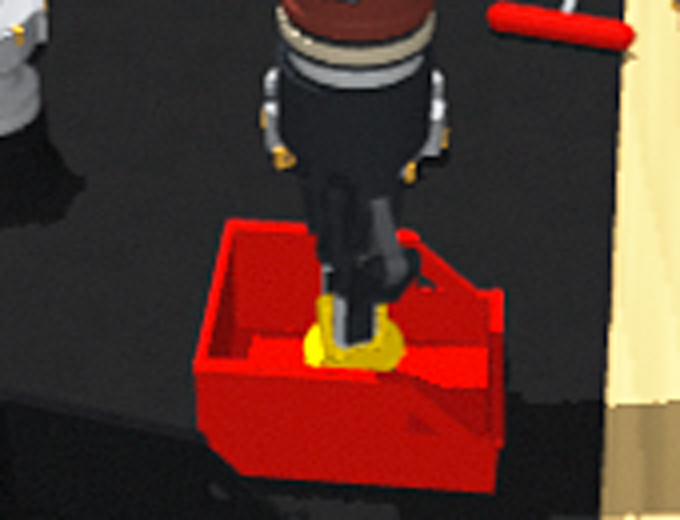

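```bash

python3 -m inch '[[[0,0,-0.003,0,0,0],[0,0,-0.002,0,0,0],[0,0,0,0,0,0],[0,0,0,0,0,0]]]'
python3 -m inch '[[[0,0,0,0,0,0],[0,0,0,0,0,0],[0,0,0,0,0,0]]]' 0.03
python3 -m inch '[[[0,0,0.02,0,0,0],[0,0,0.04,0,0,0],[0,0,0.05,0,0,0],[0,0,0.05,0,0,0],[0,0,0.03,0,0,0]]]'
python3 - <<'E'
from h import *
save(get_image("side"),"side13.png",(230,200,400,330),4)
E
```

```text
time: 25.88
position: [0.4595, 0.1902, 0.0515]
ee_rot: [0.864, -0.504, 0.001, -0.001]
contact_force: [-6.5, -2.8, 26.1]
opening: 0.0111
time: 26.25
position: [0.4589, 0.1899, 0.0476]
ee_rot: [0.864, -0.504, -0.0, 0.0]
contact_force: [0.3, -0.3, 0.0]
opening: 0.0302
time: 26.88
position: [0.4595, 0.1903, 0.2401]
ee_rot: [0.864, -0.504, 0.001, -0.001]
contact_force: [0.6, 0.3, -0.1]
opening: 0.0301
```

View pics/side13.png

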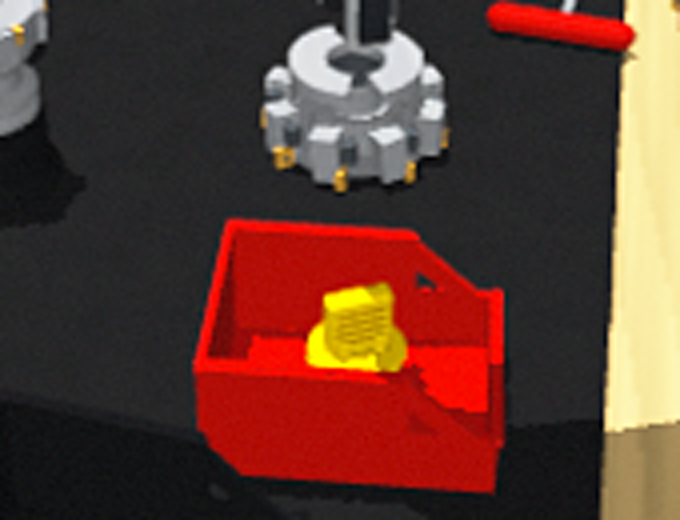

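```bash
python3 -m inch '[[[0,0,0.02,0,0,0],[0,0,0,0,0,0],[0,0,0,0,0,0],[0,0,0,0,0,0]]]'; python3 - <<'E'
from h import *
im=get_image("top");save(im,"top14.png")
F=cv2.cvtColor(im["frame"],cv2.COLOR_RGB2GRAY);A=cv2.cvtColor(cv2.imread("pics/top0.png"),cv2.COLOR_BGR2GRAY)
U=6
def up(x):return cv2.resize(x,None,fx=U,fy=U,interpolation=cv2.INTER_CUBIC)
Au,Bu=up(A),up(F)
src=[];dst=[]
for p in((405,169),(403,184),(412,197),(429,200),(411,164),(406,178),(425,159),(439,164),(446,177),(440,192)):
    x,y=int(p[0]*U),int(p[1]*U);w,s=26,24
    t=Au[y-w:y+w,x-w:x+w];S=Bu[y-w-s:y+w+s,x-w-s:x+w+s]
    r=cv2.matchTemplate(S,t,cv2.TM_CCOEFF_NORMED);_,v,_,l=cv2.minMaxLoc(r);d=(np.array(l)-s)/U
    print(p,d.round(2),round(v,2));src.append(p);dst.append(np.array(p)+d)
M,inl=cv2.estimateAffinePartial2D(np.array(src,float),np.array(dst),ransacReprojThreshold=.6)
print(M,inl.sum(),np.degrees(np.arctan2(M[1,0],M[0,0])))
c=np.array([424,179.5]);c2=M[:,:2]@c+M[:,2];print(c2-c,(atz(im,c2,.035)-atz(im,c,.035)).round(4))
s=im["frame"].astype(int)
E
```

```text
time: 27.42
position: [0.4583, 0.1897, 0.2566]
ee_rot: [0.864, -0.504, -0.001, 0.001]
contact_force: [0.3, -0.5, -0.1]
opening: 0.0301
(405, 169) [1.   0.33] 0.98
(403, 184) [-0.67  0.17] 0.99
(412, 197) [-1.5   0.83] 1.0
(429, 200) [-2.    1.83] 1.0
(411, 164) [1.   0.83] 1.0
(406, 178) [-0.17  0.33] 0.99
(425, 159) [1.33 1.83] 0.99
(439, 164) [0.83 2.83] 1.0
(446, 177) [-0.17  3.33] 1.0
(440, 192) [-1.5  3. ] 0.99
[[  0.9942328   -0.07741825  16.05953865]
 [  0.07741825   0.9942328  -30.07733556]] 10 4.452484656616918
[-0.2823296   1.71278965] [-0.005   0.0009  0.    ]
```

View pics/top14.png

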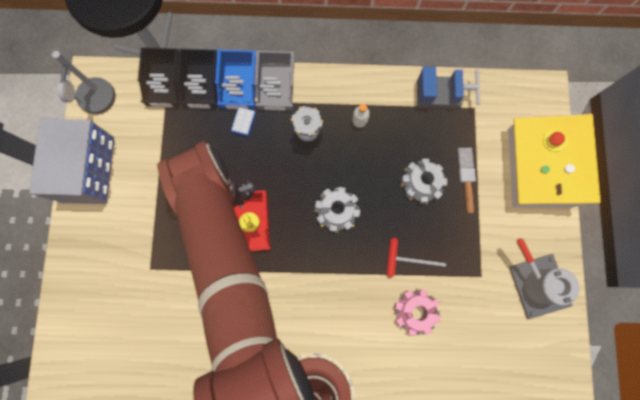

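```bash
python3 -c "
from cell import manip
print(manip.finish_job())"
```

```text
the job is handed in; nothing more can be done
None
```

The bung is out of its cutter and standing in the red bin. I handed the job in at about 27 s, with the gripper clear of everything.

- **Removal:** I gripped the bung by its tab and felt for the direction with small sways. I then rocked it about ±0.115 rad, swaying roughly 10° from world x, while easing it up. It climbed about 1 to 2 mm a swing, with under 10 N of downward pull on the tool, until the lips sprang free.
- **Cutter:** It is upright on the mat with its bore empty and showed no tipping or lifting in any picture. It did not stay exactly in place. Comparing the first and last top pictures, it slid about 5 mm towards the robot and turned about 4.5°. Nearly all of this happened early on, while I was gripping and testing directions. I left it there rather than nudge it back.
- **Placing:** Setting the bung down on the bin floor pressed with about 26 N before I let go, under the 40 N limit.
- **Other things:** In the last top picture the other things look undisturbed. I checked this by eye only, and the black bin was hidden behind the arm in that view.

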